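# Take the combination lock off the coffee bar's cash chest and hold it out

### The job

The cash chest on the coffee counter is on day lock, so only the last part of the combination is left to dial: turn the padlock's black dial, feeling for the clicks, until its red mark has clicked into the notch opposite the black pointer on the lock's body. Then pull the straight shackle fully out by its knob while the lock still sits on the hasp, lift the lock off the staple and hold it up level, dial on top, at least 12 cm above where it sat, ready to be handed over: finish while still holding it there in the gripper, with the shackle left fully out. Keep the chest's lid shut, and leave the sanitiser, the stack of cups and the tamper where they stand.

Things in the scene. Friction and masses are not known exactly. Their poses are not given: they have to be found in the camera images.
- lock: straight-shackle combination padlock: steel block 40 mm (x) by 72 mm (y) by 38 mm high (z), 0.37 to 0.65 kg, dial on top, shackle bolt along y. Origin: centre of the underside, z up. An 8 mm slot across the underside (30 mm deep) sits over the staple with 1-2 mm play: it cannot turn, nor be lifted while the bolt is through the staple. Stands loose on the hasp strap, 3 mm above the chest's top.
- dial (a joint): dial angle (rad), anticlockwise from above; 0 = red mark at the pointer, the opening notch. Ten notches 0.628 rad apart; a sprung ball draws the dial into the nearest (about 0.04 N m to pass one), so let go it rests within 0.05 rad of one. Starts one to three notches anticlockwise (0.6 to 1.9): the short way is clockwise, the value falls to 0. No stops within a turn and more.
- dial_grip (a point): on the dial's axis, 10 mm above the lock's top face, 48 mm above its underside; turns with the dial. The dial is a round black knob on the centre of the block, 37 mm across at the foot, 34 mm at the top, 16 mm high; its flat top is 8 mm above this point (56 mm above the underside).
- dial_mark (a point): outer end of the red mark on the dial's top: a 3.5 mm wide red bar from the centre to the rim (the other nine marks are short and white); 17 mm from the axis, 56 mm above the lock's underside
- pointer (a point): fixed on the lock: the point over the dial's rim at which the black pointer aims and to which dial_mark must come. The pointer is a small black T on the steel top, on the lock's -y side (away from the knob)
- shackle (a joint): how far the shackle bolt is pulled out along the lock's +y (m): 0 = locked, 0.022 = end stop, fully out; clear of the staple from 0.017. Slides against about 1.5 N of friction and stays where it is left. Moves under 3 mm unless the dial is at its mark (within about 0.1 rad).
- shackle_knob (a point): centre of the dark knurled knob on the shackle's end: 18 mm diameter, 18 mm long, level along the lock's y; a 9 mm thick, 9 mm long neck of bolt shows between it and the block. Axis 15 mm above the lock's underside, 18 mm above the chest's top. When locked it is 54 mm from the lock's centre towards +y. Can be pinched across the lock's x from above and drawn towards +y.
- staple (a point): where the lock sits: top of the 3 mm hasp strap, 103 mm above the counter, in the middle of the staple (steel loop of 6 mm bar, 28 mm wide along x, standing 27 mm above this point). The lock's origin coincides with it while seated. Axes as the chest's.
- cashbox: green steel cash chest, fixed to the counter, 240 mm (x) by 300 mm (y) by 100 mm high; origin at the centre of its underside. Its front ledge (-x side, 80 mm deep, flush with the lid) carries staple and lock, 80 mm in front of its centre. The lock's axes are parallel to the chest's.
- lid (a joint): angle of the chest's lid (rad), hinged on the rear (+x) edge, 0 = shut, falls shut by its weight. It carries the 60 mm wide steel hasp strap under the lock and a low steel handle (14 mm high, 100 mm long along y) 22 mm behind the chest's centre.
- tamper: coffee tamper with a red handle standing on the lid, 58 mm diameter at the base, 70 mm high; origin at the centre of its base
- sanitiser: white square pump bottle with a blue label on the counter to the chest's left (+y), 58 by 58 mm, 168 mm high; origin at the centre of its base
- cups: nested stack of blue paper cups, mouths down, on the counter to the chest's right (-y), 82 mm diameter, 135 mm high; origin at the centre of its base
Things that resemble listed ones, but are neither listed nor needed, are in the scene too. Leave any yellow look-alike of the lock alone. Several things look just like the cups: the one meant starts farthest to the robot's left.

How it is judged:
On the way, in this order (a step that is already met when the one before it is completed fails the run):
1. the dial's red mark rests in the notch at the pointer, the shackle still in (distance between dial_mark and pointer below 0.003 m and value of joint shackle below 0.004 m and z of lock in the frame of staple below 0.01 m), for 0.3 s.
2. the shackle is pulled fully out while the lock still sits on the staple (value of joint shackle above 0.019 m and z of lock in the frame of staple below 0.015 m and horizontal distance between lock and staple below 0.015 m), for 0.2 s.
At the end, for the whole second after the job is handed in: Lock gripped (over 2 N), underside more than 100 mm above its seat, dial up within 0.3 rad, under 30 mm/s, clear of the chest, shackle out more than 18 mm; lid shut (under 0.05 rad); tamper, sanitiser and cups upright (within 0.15 rad) (z of lock in the frame of staple above 0.1 m and angle between lock's own z axis and vertical below 0.3 rad and linear speed of lock below 0.03 m/s and value of joint shackle above 0.018 m and contact force between lock and the fingers above 2 N and contact force between lock and cashbox below 0.2 N and value of joint lid below 0.05 rad and angle between each of tamper, sanitiser, cups's own z axis and vertical below 0.15 rad); the arm keeps its last pose, push and grip.
It fails at once if the tamper, the sanitiser or the cups are pushed more than 30 mm away (distance of any of tamper, sanitiser, cups from where it was at the start of the episode above 0.03 m).
It fails at once if the lid is opened by more than 0.1 rad (value of joint lid above 0.1 rad).
It also fails if it takes over 67 s, if anything falls off the work surface, if the arm or the gripper's body presses on something with over 40 N, if the wrist force passes 120 N, or if a joint passes its speed limit or range.

### The arm

A 6-joint arm with a two-finger parallel gripper is mounted at the origin on the work surface. World frame = base frame: x ahead of the robot, y to its left, z up, the work surface at z = 0. Lengths are in m, angles in rad, forces in N, time in s.
With the tool pointing down it reaches from about 0.325 to 0.775 m from the base axis. Payload 9.3 kg.
Tool frame: the origin (TCP) lies midway between the tips of the shut fingers; the grasp point (between the pads) lies 19 mm behind it; z points along the fingers, y is the line along which they close (so a half turn about z gives the same grasp; the last joint's range is limited). The gripper opens to 85 mm and grips with 20 to 120 N. Pads are 22 mm wide; open, the fingers measure 114 mm over their backs; the gripper's body (76 mm by 85 mm) begins 54 mm behind the grasp point. The pads swing forward as they close: fully open they stand 13 mm farther back than shut.
Start: joints at [-1.424, 0.259, 0.021, 1.334, 0, 1.418], TCP at [0.162, -0.525, 0.231] pointing down, gripper open.
Joint ranges: [-3.04, 3.04], [-0.91, 1.82], [-1.04, 1.36], [-1.92, 1.95], [-1.52, 1.45], [-3.14, 3.14]. Speed limits (rad/s): [2.22, 2.22, 2.79, 3.14, 3.14, 3.14].

### API

Orientations are given as a rotation vector (axis times angle).
In Python, from workcell import * gives the robot as it stands.
- The arm moves only by the tool send_rows, never from a script. Its argument "commands" is a list of rows, each a list of 7 numbers: the shift along the world's x, y, z in mm, then the turn, a rotation vector about the world's x, y, z in rad, then the gripper command: -1 is fully open, 1 is shut, values between are in proportion. In form: [[dx, dy, dz, rx, ry, rz, hand], ...]. A call has 1 to 5 rows; each row shifts and turns the commanded pose from where the row before left it; what a row does not reach is not made up. A row lasts 1/10 s, in which the tool goes at most 50 mm and 8.59 degrees, less where a joint would pass 70% of its speed; a pose out of reach is approached as far as the arm can. A call is refused whole if a number of a shift passes 50 or a number of a turn 0.15, either way. A call with a gripper value outside its range is refused whole. The fingers move at their own pace and stop on an object; "force" is the grip in N (left out, the last holds). Time passes only in rows, so rows that do not move let the fingers close. It gives the time, the measured TCP pose, the force, the opening and the grip force at its end, in the units of the state.
- get_obs(): the state, without advancing time (a new reading comes with each control period).
- grab_frame(name): name is "side" or "top" or "wrist"; returns the picture (400x640x3 uint8, blue, green, red); there is no depth.
- calibration(name): a dict with "vfov" (degrees; the focal length in pixels is half the picture's height over the tangent of half this angle, whatever the lens; pixels are square), "cx", "cy" (the principal point, pixels), "world_from_camera" (4x4, takes a point from camera to world coordinates). Camera axes: x right, y down, z forward; pixel columns grow to the right and rows downward; lengths in m; the calibration is good to about 2 mm. A picture is of the moment at which its call begins: read the wrist's pose just before it. calibration takes no time and is no camera call; for the wrist camera it gives the pose at the moment of the call.
- hand_in(): hands the job in; it is judged then, once.
The state is a dict: "t": time; "joint_positions": joint angles; "qvel": joint speeds; "tau": joint torques, N m; "ee_pos": TCP position; "eef_rot": TCP orientation; "contact_force": force on the tool from outside, world axes, zero at the start; "ft_torque": the same for the moment, N m; "width": finger opening in m; "finger_force": force on a finger pad.
Only numpy, scipy, OpenCV 4.12 (cv2) and the standard library are available. Lean on these libraries where they do the work, as an engineer would, in place of code of your own. Each camera call takes 0.05 s, during which the arm holds its last target. There are 200 camera calls.

## Working session

There is one attempt and no reset: what is moved stays moved. The work goes in short steps, Python scripts to look and compute and a tool call to move; the robot and the scene stay as the last step left them, time stands still between calls to the robot, and variables do not carry over. Pictures are saved under pics/ and viewed, at most 10 in all, crops included, and the job is handed in when it is done.

Besides the shell and the picture viewer there is one more tool, called after "Request:" as name(argument=value, ...) on one line, values as JSON. send_rows: Moves the arm, as the interface text tells. Its arguments: {"type":"object","properties":{"commands":{"type":"array","items":{"type":"array","items":{"type":"number"}}},"force":{"type":"number"}},"required":["commands"]}

```bash
mkdir -p pics; python3 - <<'E'
from workcell import *
import cv2,numpy as np
for n in("top","side"):
    c=calibration(n);f=grab_frame(n);cv2.imwrite(f"pics/{n}0.png",f);print(n,c)
print(get_obs())
E
```

```text
top {'vfov': 56.694747672335765, 'cx': 314.78971162057434, 'cy': 201.5365017918686, 'world_from_camera': array([[ 0.0123847 , -0.99254117,  0.1212792 ,  0.40619999],
       [-0.99991961, -0.01196322,  0.00420286,  0.06593688],
       [-0.00272062, -0.1213215 , -0.99260954,  1.04656941],
       [ 0.        ,  0.        ,  0.        ,  1.        ]])}
side {'vfov': 46.66112498699436, 'cx': 323.1816520019791, 'cy': 196.23287211746444, 'world_from_camera': array([[-0.97282579, -0.11274738,  0.20223256,  0.30579556],
       [-0.2314798 ,  0.49322774, -0.83853652,  0.98165331],
       [-0.00520391, -0.86256271, -0.50592341,  0.67782394],
       [ 0.        ,  0.        ,  0.        ,  1.        ]])}
{'t': 0.1, 'joint_positions': array([-1.42359055e+00,  2.59138415e-01,  2.08500766e-02,  1.33369947e+00,
        7.47973702e-06,  1.41821655e+00]), 'qvel': array([-2.02833417e-06, -2.55690172e-03,  2.99569522e-03, -3.20602564e-03,
        1.07187687e-03, -7.16577580e-05]), 'tau': array([ 5.78084408e-03, -5.56694019e+01,  3.45070338e+01,  1.16377330e-02,
       -1.32554751e-04, -6.84281773e-06]), 'ee_pos': array([ 0.16239537, -0.52522227,  0.23073014]), 'eef_rot': array([-3.10518818e+00, -4.68962742e-01, -1.67716504e-05]), 'contact_force': array([ 0.08300322, -0.39891794, -0.29879097]), 'ft_torque': array([ 0.00140602, -0.02635647, -0.01587443]), 'finger_force': 0.0, 'width': 0.08507138489410192}
```

View pics/top0.png

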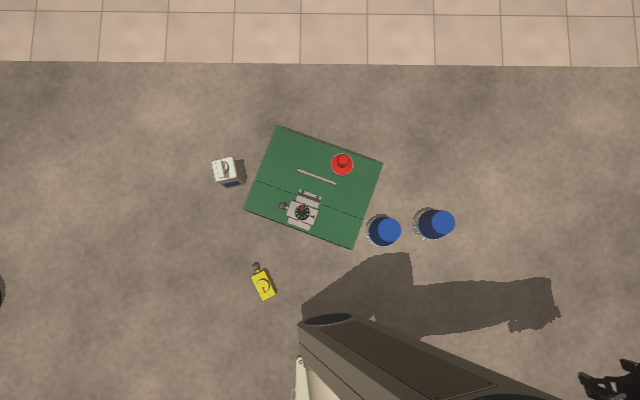

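View pics/side0.png

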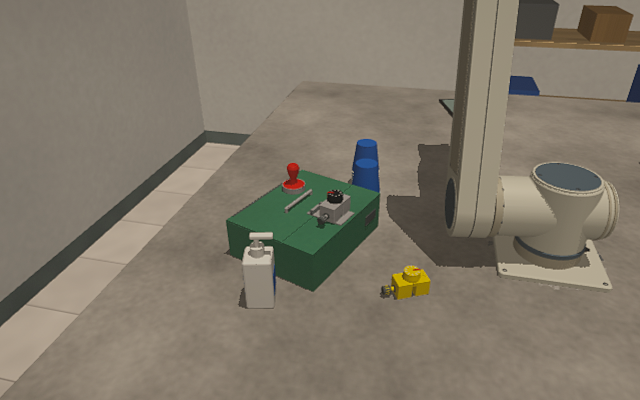

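Top view: the steel lock is at (302,212) on the green chest with its knob at (283,206). The yellow look-alike at (263,284) is to be left alone. The cup stacks are at (384,231) (the leftmost, meant one) and (436,222); sanitiser (227,171), tamper (342,163).

```bash
cat > h.py <<'E'
from workcell import *
import cv2,numpy as np
def ray(c,u,v,z):
    f=200/np.tan(np.radians(c["vfov"]/2));M=c["world_from_camera"]
    d=M[:3,:3]@np.array([(u-c["cx"])/f,(v-c["cy"])/f,1]);o=M[:3,3]
    return o+d*(z-o[2])/d[2]
def proj(c,p):
    f=200/np.tan(np.radians(c["vfov"]/2));M=c["world_from_camera"]
    q=M[:3,:3].T@(np.array(p)-M[:3,3]);return np.array([c["cx"]+f*q[0]/q[2],c["cy"]+f*q[1]/q[2]])
E
python3 - <<'E'
from h import *
c=calibration("top")
P=[ray(c,*p,0.1) for p in[(277,125),(383,163),(352,249),(244,209)]]
for p in P:print(p.round(4))
for i in range(4):
    d=P[(i+1)%4]-P[i];print(np.linalg.norm(d[:2]).round(4),np.degrees(np.arctan2(d[1],d[0])).round(1))
print("ctr",np.mean(P,0),"dial",ray(c,302.5,211.5,.159),"knob",ray(c,283,206,.118))
for n,p,z in(("san",(227,165),.1),("cup",(386,232),.135),("tamp",(342,163),.16)):print(n,ray(c,*p,z))
im=cv2.imread("pics/top0.png")[180:240,262:342];cv2.imwrite("pics/crop0.png",cv2.resize(im,None,fx=10,fy=10,interpolation=cv2.INTER_CUBIC))
E
```

```text
[0.7242 0.1722 0.1   ]
[ 0.6251 -0.1064  0.1   ]
[ 0.4019 -0.0258  0.1   ]
[0.5004 0.2514 0.1   ]
0.2957 -109.6
0.2373 160.1
0.2942 70.4
0.2374 -19.5
ctr [0.56288806 0.07286623 0.1       ] dial [0.49015619 0.09894363 0.159     ] knob [0.5073563  0.14984558 0.118     ]
san [0.61499458 0.29985425 0.1       ]
cup [ 0.44445304 -0.10568852  0.135     ]
tamp [0.61004034 0.00447839 0.16      ]
```

View pics/crop0.png

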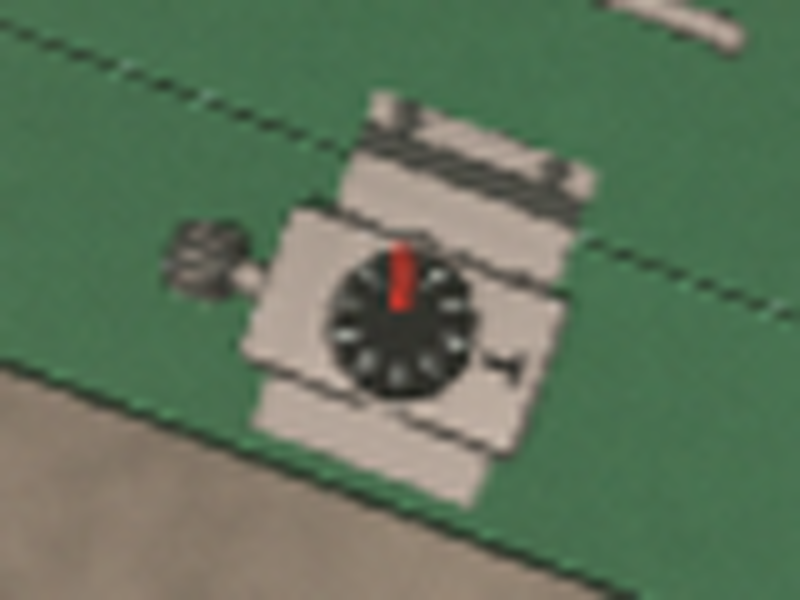

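Crop: the red mark points to (400,245) from dial centre (400,322), the pointer T is at (505,363). The mark is therefore about 110° anticlockwise of the pointer, three notches, so I turn 1.885 rad clockwise. Moving above the lock with the yaw set so that the turn ends in the knob-pinch orientation.

Request:
send_rows(commands=[[16.3,31.2,3,0,0,0.1407,-1],[16.3,31.2,3,0,0,0.1407,-1],[16.3,31.2,3,0,0,0.1407,-1],[16.3,31.2,3,0,0,0.1407,-1],[16.3,31.2,3,0,0,0.1407,-1]], force=30)

```text
t: 0.6
ee_pos: [0.2442, -0.368, 0.2461]
eef_rot: [-2.75, -1.518, -0.0]
contact_force: [0.6, 0.9, 1.0]
width: 0.0855
finger_force: 0.0
```

Request:
send_rows(commands=[[16.3,31.2,3,0,0,0.1407,-1],[16.3,31.2,3,0,0,0.1407,-1],[16.3,31.2,3,0,0,0.1407,-1],[16.3,31.2,3,0,0,0.1407,-1],[16.3,31.2,3,0,0,0.1407,-1]])

```text
t: 1.1
ee_pos: [0.3257, -0.212, 0.2613]
eef_rot: [-2.059, -2.373, -0.0]
contact_force: [0.0, -0.1, 0.2]
width: 0.0856
finger_force: 0.0
```

Request:
send_rows(commands=[[16.3,31.2,0,0,0,0.1407,-1],[16.3,31.2,0,0,0,0.1407,-1],[16.3,31.2,0,0,0,0.1407,-1],[16.3,31.2,0,0,0,0.1407,-1],[16.3,31.2,0,0,0,0.1407,-1]])

```text
t: 1.6
ee_pos: [0.4072, -0.056, 0.2612]
eef_rot: [-1.115, -2.937, 0.0]
contact_force: [1.0, -1.4, -0.2]
width: 0.0853
finger_force: 0.0
```

Request:
send_rows(commands=[[16.3,31.2,0,0,0,0.1407,-1],[16.3,31.2,0,0,0,0.1407,-1],[16.3,31.2,0,0,0,0.1407,-1],[16.3,31.2,0,0,0,0.1407,-1],[16.3,31.2,0,0,0,0.1407,-1]])

```text
t: 2.1
ee_pos: [0.4887, 0.1001, 0.261]
eef_rot: [-0.034, -3.141, 0.0]
contact_force: [0.7, -0.7, 0.4]
width: 0.0855
finger_force: 0.0
```

Request:
send_rows(commands=[[0,0,0,0,0,0,-1],[0,0,0,0,0,0,-1]])

```text
t: 2.3
ee_pos: [0.4883, 0.0991, 0.2606]
eef_rot: [-0.043, -3.14, 0.0]
contact_force: [0.5, -0.4, -0.5]
width: 0.0858
finger_force: 0.0
```

```bash
python3 - <<'E'
from h import *
c=calibration("wrist");f=grab_frame("wrist");cv2.imwrite("pics/w1.png",f);np.save("w1.npy",c)
print(get_obs()["ee_pos"],get_obs()["joint_positions"].round(3));print(proj(c,(.489,.0995,.159)))
E
```

```text
[0.48805598 0.09842003 0.26089608] [ 0.03   0.163 -0.029  1.38  -0.     0.059]
[320.80689008 193.37741628]
```

View pics/w1.png

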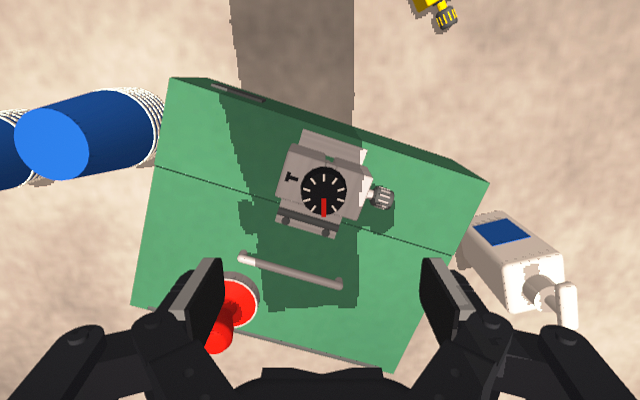

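Wrist view: dial centre about (324,191), red mark tip (323,215), pointer (293,177), knob (383,197); front edge of chest from (172,78) to (488,183).

```bash
python3 - <<'E'
from h import *
c=np.load("w1.npy",allow_pickle=True).item()
f=cv2.imread("pics/w1.png")
# dial top outline: dark blob
g=cv2.inRange(cv2.cvtColor(f,cv2.COLOR_BGR2GRAY)[150:232,285:360],0,60)
h=cv2.morphologyEx(g,cv2.MORPH_CLOSE,np.ones((7,7)));n,l,s,ce=cv2.connectedComponentsWithStats(h);i=1+np.argmax(s[1:,4]);print(s[i],ce[i]+[285,150])
A=ray(c,172,78,.1);B=ray(c,488,183,.1);d=B-A;print("edge",A,B,np.linalg.norm(d),np.degrees(np.arctan2(d[1],d[0])))
A=ray(c,155,165,.1);B=ray(c,452,256,.1);d=B-A;print("seam",A,B,np.linalg.norm(d),np.degrees(np.arctan2(d[1],d[0])))
D=ray(c,324,190.5,.159);K=ray(c,383,196,.127);T=ray(c,292,177,.141);print("dial",D,"knobtop",K,K-D,"T",T,T-D)
t=cv2.resize(f[140:240,260:410],None,fx=5,fy=5,interpolation=cv2.INTER_CUBIC)
# predicted overlays
R=np.radians(-19.6);S=np.array([.4885,.0993,.103])
w=lambda x,y,z:S+[np.cos(R)*x-np.sin(R)*y,np.sin(R)*x+np.cos(R)*y,z]
def dr(p,col):
    q=((proj(c,p)-[260,140]+.5)*5).astype(int);cv2.circle(t,tuple(int(v) for v in q),3,col,-1)
for a in np.linspace(0,6.28,30):dr(w(.017*np.cos(a),.017*np.sin(a),.056),(0,255,255))
for x in(-.02,.02):
    for y in(-.036,.036):dr(w(x,y,.038),(255,0,255))
dr(w(0,.045,.015),(255,255,0));dr(w(0,.063,.015),(255,255,0))
cv2.imwrite("pics/w1c.png",t)
E
```

```text
[   0   17   62   65 2296] [319.46428571 195.88022648]
edge [ 0.40287399 -0.02371438  0.1       ] [0.50293783 0.25424898 0.1       ] 0.2954257948187639 70.20166623273133
seam [ 0.47745376 -0.05166213  0.1       ] [0.57841112 0.22792949 0.1       ] 0.297260596335193 70.14592347342983
dial [0.48677851 0.10196878 0.159     ] knobtop [0.50360064 0.15230992 0.127     ] [ 0.01682213  0.05034114 -0.032     ] T [0.48064728 0.07668497 0.141     ] [-0.00613123 -0.02528381 -0.018     ]
```

View pics/w1c.png

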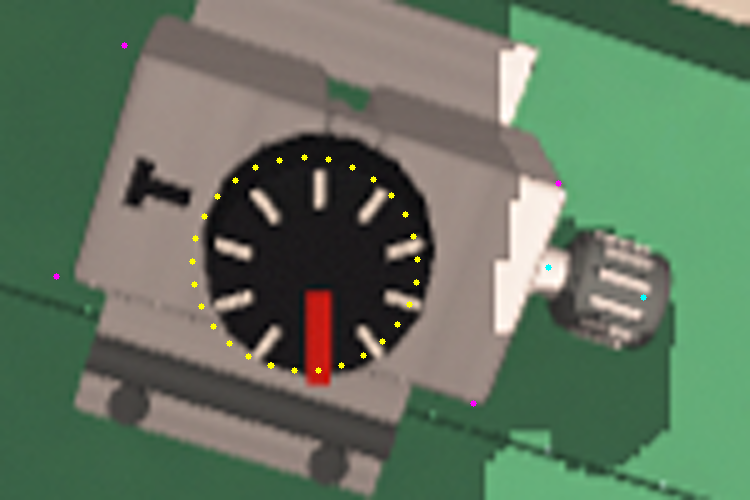

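Request:
send_rows(commands=[[0,2.5,-35,0,0,0,-1],[0,0,-35,0,0,0,-1],[0,0,-30,0,0,0,-1],[0,0,-14,0,0,0,-1],[0,0,-7,0,0,0,-1]])

```text
t: 2.85
ee_pos: [0.4874, 0.0999, 0.1391]
eef_rot: [-0.048, -3.139, 0.0]
contact_force: [0.5, 0.2, -0.0]
width: 0.0853
finger_force: 0.0
```

Request:
send_rows(commands=[[0,0,0,0,0,0,1],[0,0,0,0,0,0,1],[0,0,0,0,0,0,1],[0,0,0,0,0,0,1],[0,0,0,0,0,0,1]], force=30)

```text
t: 3.35
ee_pos: [0.4889, 0.1006, 0.1415]
eef_rot: [0.044, 3.139, -0.002]
contact_force: [-1.9, -4.3, 7.1]
width: 0.0349
finger_force: 29.3
```

Request:
send_rows(commands=[[0,0,0,0,0,0,1],[0,0,0,0,0,0,1],[0,0,0,0,0,0,1]])

```text
t: 3.65
ee_pos: [0.4889, 0.1006, 0.1415]
eef_rot: [0.044, 3.139, -0.002]
contact_force: [-2.2, -2.4, 6.2]
width: 0.035
finger_force: 29.3
```

Request:
send_rows(commands=[[0,0,0,0,0,-0.145,1],[0,0,0,0,0,-0.145,1],[0,0,0,0,0,-0.145,1],[0,0,0,0,0,-0.145,1],[0,0,0,0,0,0,1]])

```text
t: 4.15
ee_pos: [0.4892, 0.1013, 0.1415]
eef_rot: [0.947, 2.993, 0.002]
contact_force: [0.2, 2.0, 5.4]
width: 0.0351
finger_force: 29.4
```

```bash
python3 - <<'E'
from h import *
o=get_obs();print(o["ft_torque"],o["contact_force"],o["eef_rot"]);f=grab_frame("wrist");cv2.imwrite("pics/w2.png",f)
E
```

```text
[ 0.12229559  0.0299965  -0.06659572] [0.15717899 2.00823088 5.43679924] [9.46882695e-01 2.99305119e+00 1.86970828e-03]
```

View pics/w2.png

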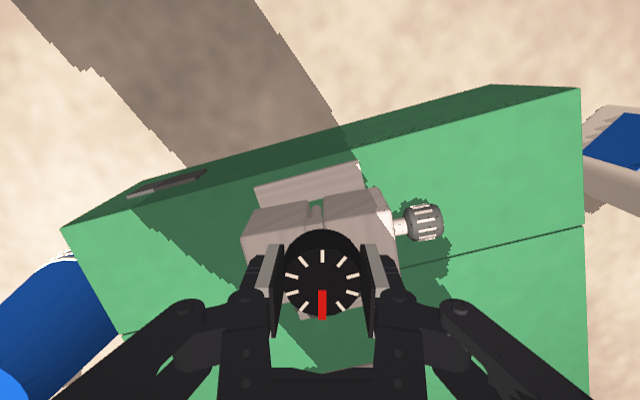

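The grip holds and the mark follows the gripper (tip at (322,318), straight down in camera). I turn the rest.

Request:
send_rows(commands=[[0,0,0,0,0,-0.145,1],[0,0,0,0,0,-0.145,1],[0,0,0,0,0,-0.145,1],[0,0,0,0,0,-0.145,1],[0,0,0,0,0,-0.145,1]])

```text
t: 4.7
ee_pos: [0.4898, 0.1015, 0.1416]
eef_rot: [1.948, 2.462, 0.005]
contact_force: [4.2, 2.5, 3.0]
width: 0.0352
finger_force: 29.5
```

Request:
send_rows(commands=[[0,0,0,0,0,-0.145,1],[0,0,0,0,0,-0.145,1],[0,0,0,0,0,-0.145,1],[0,0,0,0,0,-0.145,1],[0,0,0,0,0,0,1]])

```text
t: 5.2
ee_pos: [0.49, 0.1017, 0.1416]
eef_rot: [2.57, 1.805, 0.006]
contact_force: [2.7, 4.8, 5.2]
width: 0.0347
finger_force: 29.9
```

Request:
send_rows(commands=[[0,0,0,0,0,0,1],[0,0,0,0,0,0,-0.3],[0,0,0,0,0,0,-1],[0,0,0,0,0,0,-1],[0,0,0,0,0,0,-1]])

```text
t: 5.7
ee_pos: [0.4882, 0.1009, 0.1402]
eef_rot: [-2.567, -1.811, 0.001]
contact_force: [0.3, -1.4, -0.8]
width: 0.0854
finger_force: 0.0
```

Request:
send_rows(commands=[[0,0,30,0,0,0,-1],[0,0,40,0,0,0,-1],[0,0,0,0,0,0,-1],[0,0,0,0,0,0,-1]])

```text
t: 6.1
ee_pos: [0.4887, 0.101, 0.2108]
eef_rot: [2.566, 1.811, 0.002]
contact_force: [-0.6, 0.8, -0.0]
width: 0.0853
finger_force: 0.0
```

```bash
python3 - <<'E'
from h import *
c=calibration("wrist");f=grab_frame("wrist");cv2.imwrite("pics/w3.png",f);np.save("w3.npy",c);o=get_obs();print(o["ee_pos"],o["eef_rot"],o["width"])
E
```

```text
[0.48819393 0.10097442 0.20982887] [-2.56689419e+00 -1.81099781e+00  5.34001288e-04] 0.08578552184460064
```

View pics/w3.png

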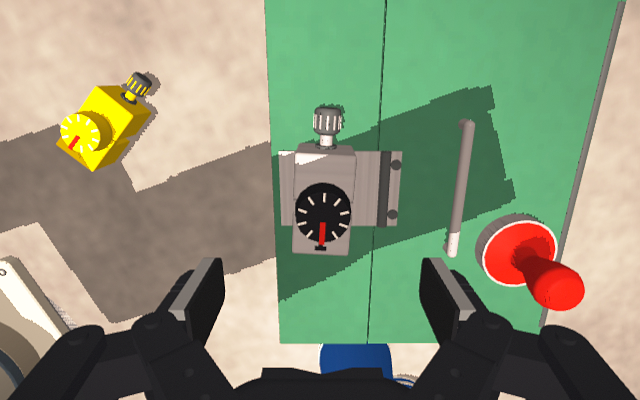

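The red mark now points at the pointer T (mark tip (322,243), T at (320,247)); knob is at (328,121).

```bash
python3 - <<'E'
from h import *
c=np.load("w3.npy",allow_pickle=True).item()
print("knob",ray(c,328,121,.122),"dial",ray(c,323,213,.159))
for p in((293,251),(348,254),(354,150),(297,149)):print(ray(c,*p,.141))
print(proj(c,(.5074,.152,.127)),proj(c,(.5074,.152,.118)))
E
```

```text
knob [0.51050846 0.15159164 0.122     ] dial [0.49005215 0.10445512 0.159     ]
[0.45854638 0.07777582 0.141     ]
[0.49387253 0.06268786 0.141     ]
[0.52040016 0.13130591 0.141     ]
[0.48678265 0.14395491 0.141     ]
[323.46122753 122.92643998] [323.37485299 121.28120899]
```

Request:
send_rows(commands=[[10,25,0,0,0,0,-1],[10,25.5,0,0,0,0,-1],[0,0,-40,0,0,0,-1],[0,0,-40,0,0,0,-1],[0,0,-25.5,0,0,0,-1]])

```text
t: 6.65
ee_pos: [0.5064, 0.1515, 0.1009]
eef_rot: [-2.565, -1.811, 0.007]
contact_force: [1.2, -0.4, -0.3]
width: 0.0857
finger_force: 0.0
```

Request:
send_rows(commands=[[0,0,0,0,0,0,1],[0,0,0,0,0,0,1],[0,0,0,0,0,0,1],[0,0,0,0,0,0,1],[0,0,0,0,0,0,1]], force=30)

```text
t: 7.15
ee_pos: [0.5091, 0.1516, 0.106]
eef_rot: [2.566, 1.81, 0.003]
contact_force: [0.6, -0.5, 4.3]
width: 0.017
finger_force: 29.1
```

Request:
send_rows(commands=[[0,0,0,0,0,0,1],[0,0,0,0,0,0,1],[0,0,0,0,0,0,1]])

```text
t: 7.45
ee_pos: [0.5091, 0.1517, 0.1056]
eef_rot: [2.566, 1.811, 0.003]
contact_force: [0.7, 1.6, 5.1]
width: 0.0164
finger_force: 29.3
```

Request:
send_rows(commands=[[1.34,3.77,0,0,0,0,1],[1.34,3.77,0,0,0,0,1],[1.34,3.77,0,0,0,0,1],[1.34,3.77,0,0,0,0,1],[1.34,3.77,0,0,0,0,1]])

```text
t: 7.95
ee_pos: [0.5155, 0.1706, 0.1048]
eef_rot: [2.567, 1.811, 0.0]
contact_force: [3.4, -3.2, 3.1]
width: 0.0164
finger_force: 29.2
```

Request:
send_rows(commands=[[1.34,3.77,0,0,0,0,1],[0,0,0,0,0,0,1],[0,0,0,0,0,0,1]])

```text
t: 8.25
ee_pos: [0.516, 0.1738, 0.1046]
eef_rot: [2.567, 1.811, -0.003]
contact_force: [0.8, -6.4, 4.1]
width: 0.0167
finger_force: 29.3
```

Travel of 23 mm with the force rising at the end: the shackle is at its stop. Release, rise, move above the block and look.

Request:
send_rows(commands=[[0,0,0,0,0,0,-0.5],[0,0,0,0,0,0,-1],[0,0,0,0,0,0,-1],[0,0,0,0,0,0,-1],[0,0,40,0,0,0,-1]])

```text
t: 8.75
ee_pos: [0.5139, 0.1738, 0.1409]
eef_rot: [-2.564, -1.809, 0.012]
contact_force: [0.7, -1.0, 0.4]
width: 0.0853
finger_force: 0.0
```

Request:
send_rows(commands=[[0,0,40,0,0,0,-1],[-9.4,-25,20,0,0,0,-1],[-9,-24,0,0,0,0,-1],[-9,-24,0,0,0,0,-1],[0,0,0,0,0,0,-1]])

```text
t: 9.25
ee_pos: [0.4881, 0.0994, 0.2051]
eef_rot: [2.569, 1.808, -0.0]
contact_force: [0.3, 1.4, 0.4]
width: 0.0856
finger_force: 0.0
```

```bash
python3 - <<'E'
from h import *
c=calibration("wrist");f=grab_frame("wrist");cv2.imwrite("pics/w4.png",f);np.save("w4.npy",c);o=get_obs();print(o["ee_pos"],o["eef_rot"],o["width"])
R=np.radians(-19.6);S=np.array([.489,.1015,.103])
for y in(.045,.067,.085):print(proj(c,S+[-np.sin(R)*y,np.cos(R)*y,.015]))
E
```

```text
[0.48868388 0.10032517 0.20505564] [2.56875841e+00 1.80860594e+00 5.20978787e-04] 0.085296602827177
[322.94192137 132.87701992]
[322.92401448  98.94440764]
[322.90850695  69.55845388]
```

View pics/w4.png

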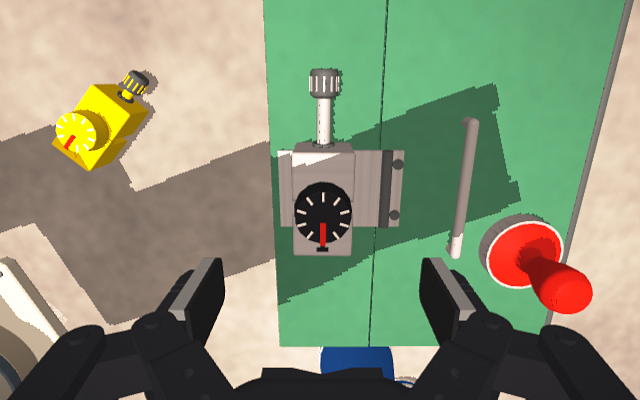

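The shackle is fully out (knob rows 68–98, as predicted 70–99), mark still at the pointer. Descend and grip the block.

Request:
send_rows(commands=[[0,0,-40,0,0,0,-1],[0,0,-36,0,0,0,-1],[0,0,-14,0,0,0,-1],[0,0,-6,0,0,0,-1],[0,0,0,0,0,0,-1]])

```text
t: 9.8
ee_pos: [0.489, 0.1017, 0.1083]
eef_rot: [-2.566, -1.811, 0.001]
contact_force: [0.0, 0.0, 0.3]
width: 0.0858
finger_force: 0.0
```

Request:
send_rows(commands=[[0,0,0,0,0,0,1],[0,0,0,0,0,0,1],[0,0,0,0,0,0,1],[0,0,0,0,0,0,1],[0,0,0,0,0,0,1]], force=60)

```text
t: 10.3
ee_pos: [0.4894, 0.1013, 0.1097]
eef_rot: [2.567, 1.811, 0.002]
contact_force: [-0.6, 0.1, 5.5]
width: 0.039
finger_force: 60.2
```

Request:
send_rows(commands=[[0,0,0,0,0,0,1],[0,0,3,0,0,0,1],[0,0,5,0,0,0,1],[0,0,5,0,0,0,1],[0,0,0,0,0,0,1]])

```text
t: 10.8
ee_pos: [0.4894, 0.1012, 0.1225]
eef_rot: [2.567, 1.811, 0.001]
contact_force: [-0.0, -0.2, -4.9]
width: 0.0391
finger_force: 60.8
```

Gripped with about 5 N of weight: the lock is rising. Continue up.

Request:
send_rows(commands=[[0,0,10,0,0,0,1],[0,0,15,0,0,0,1],[0,0,15,0,0,0,1],[0,0,20,0,0,0,1],[0,0,20,0,0,0,1]])

```text
t: 11.3
ee_pos: [0.4888, 0.1011, 0.2029]
eef_rot: [-2.567, -1.811, 0.0]
contact_force: [0.2, 1.4, -4.0]
width: 0.0391
finger_force: 61.0
```

Request:
send_rows(commands=[[0,0,20,0,0,0,1],[0,0,20,0,0,0,1],[0,0,10,0,0,0,1],[0,0,5,0,0,0,1],[0,0,0,0,0,0,1]])

```text
t: 11.8
ee_pos: [0.4891, 0.1012, 0.2569]
eef_rot: [2.567, 1.811, 0.0]
contact_force: [0.6, -1.1, -4.3]
width: 0.0392
finger_force: 61.2
```

Request:
send_rows(commands=[[0,0,0,0,0,0,1],[0,0,0,0,0,0,1],[0,0,0,0,0,0,1],[0,0,0,0,0,0,1],[0,0,0,0,0,0,1]])

```text
t: 12.3
ee_pos: [0.489, 0.1012, 0.2566]
eef_rot: [-2.567, -1.811, 0.0]
contact_force: [0.8, 0.1, -3.2]
width: 0.0394
finger_force: 61.2
```

```bash
python3 - <<'E'
from h import *
a=cv2.resize(grab_frame("side")[60:320,200:440],None,fx=1.6,fy=1.6);b=cv2.resize(grab_frame("wrist"),(400,250))
o=np.zeros((416,384+400,3),np.uint8);o[:,:384]=a;o[:250,384:]=b;cv2.imwrite("pics/f.png",o);print(get_obs()["qvel"].round(3))
E
```

```text
[ 0.    -0.003  0.001 -0.001  0.001 -0.002]
```

View pics/f.png

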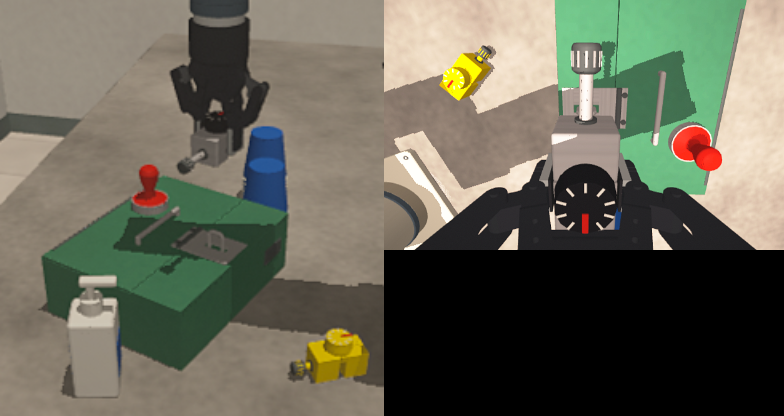

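The lock hangs level about 147 mm above its seat with the shackle out (knob at (188,163) in the side crop), the lid shut and the other things standing.

```bash
python3 -c "
from workcell import *
print(hand_in())"
```

```text
the job is handed in; nothing more can be done
None
```

I dialled the lock to its mark, pulled the shackle fully out on the hasp, and handed the job in with the lock held level about 147 mm above its seat; no verdict came back.

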